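# Prop and hold a kendama spindle stand

## Robot

A 6-joint arm with a two-finger parallel gripper is mounted at the origin on the work surface. World frame = base frame: x ahead of the robot, y to its left, z up, the work surface at z = 0. Lengths are in m, angles in rad, forces in N, time in s.
With the tool pointing down it reaches from about 0.35 to 0.975 m from the base axis. Payload 4.9 kg.
Tool frame: the origin (TCP) lies midway between the tips of the shut fingers; the grasp point (between the pads) lies 19 mm behind it; z points along the fingers, y is the line along which they close (so a half turn about z gives the same grasp; the last joint's range is limited). The gripper opens to 85 mm and grips with 20 to 120 N. Pads are 22 mm wide; open, the fingers measure 114 mm over their backs; the gripper's body (76 mm by 85 mm) begins 54 mm behind the grasp point. The pads swing forward as they close: fully open they stand 13 mm farther back than shut.
Start: joints at [-1.246, 0.053, 1.613, -0, 1.476, -0.119], TCP at [0.268, -0.564, 0.231] pointing down, gripper open.
Joint ranges: [-3.01, 3.01], [-1.01, 2.22], [0.06, 2.58], [-1.02, 4.17], [0.09, 2.62], [-3.14, 3.14]. Speed limits (rad/s): [2.57, 2.57, 3.14, 3.14, 3.14, 3.14].

## Interface

Orientations are given as a unit quaternion [w, x, y, z].
In Python, from plant import * gives the robot as it stands.
- The arm moves only by the tool jog_arm, never from a script. Its argument "targets" is a list of rows, each a list of 3 entries, a list of its own where there are three numbers: the shift along the tool's x, y, z in units of 25 mm (1.0 is 25 mm), then the turn, a rotation vector about the tool's x, y, z in units of 8 degrees (1.0 is 8 degrees), then the opening in per cent of the stroke, from 0 (shut) to 100 (fully open). A call has 1 to 8 rows; each row is the pose to reach, as a shift and turn from the pose commanded when the call began, along the tool's axes at that moment; what a row does not reach only later rows make up. A row lasts 1/8 s, in which the tool goes at most 62.5 mm and 10.7 degrees, less where a joint would pass 70% of its speed; a pose out of reach is approached as far as the arm can. A call with a gripper value outside its range is refused whole. The fingers move at their own pace and stop on an object; the grip force is fixed at half the most. Time passes only in rows, so rows that repeat a pose let the fingers close. It gives the time, the measured TCP pose, the force, the opening and the grip force at its end, in the units of the state.
- state(): the state, without advancing time (a new reading comes with each control period).
- grab_frame(name): name is "scene" or "top"; returns (picture, depth): 400x640x3 uint8, red, green, blue; 400x640 float32, m along the optical axis (not along the pixel's ray), 0 where there is no reading.
- camera_params(name): a dict with "fovy" (degrees; the focal length in pixels is half the picture's height over the tangent of half this angle, whatever the lens; pixels are square), "cx", "cy" (the principal point, pixels), "dist" ([k1, k2, p1, p2, k3] as OpenCV has them; the pictures are not rectified), "rvec" (rotation vector, rad) and "tvec" (3), from world to camera coordinates, as OpenCV has them. Camera axes: x right, y down, z forward; pixel columns grow to the right and rows downward; lengths in m; the calibration is good to about 2 mm. A picture is of the moment at which its call begins. camera_params takes no time and is no camera call.
- job_done(): hands the job in; it is judged then, once.
The state is a dict: "time": time; "joint_pos": joint angles; "joint_vel": joint speeds; "joint_efforts": joint torques, N m; "tool_pos": TCP position; "tool_rot": TCP orientation; "contact_force": force on the tool from outside, world axes, zero at the start; "ft_torque": the same for the moment, N m; "gripper_width": opening from 0.0 (shut) to 1.0 (fully open); "grasp_force": force on a finger pad.
Only numpy, scipy, OpenCV 4.12 (cv2) and the standard library are available. Lean on these libraries where they do the work, as an engineer would, in place of code of your own. Each camera call takes 0.05 s, during which the arm holds its last target. There are 200 camera calls.

## Task

Flip the spindle stand's kickstand down, over its top centre and fully home, while the frame still leans; then bring the leaning frame fully upright so that the kickstand's foot comes down on the cart, and keep holding the frame there with the fingers, on the frame and not on the kickstand. The overhung hub tips it back as soon as it is let go, so finish while still holding it upright: do not release it. Leave the loose things on the cart where they are.

Things in the scene. Friction and masses are not known exactly. Their poses are not given: they have to be found in the camera images.
- stand_base: Grey base plate of the spindle stand, bolted down, 140 (x) x 115 (y) x 10 mm (y from -69 to +46 mm). Origin on the cart surface directly below the frame's hinge axis, which is parallel to its x axis, 22 mm up. The frame leans towards its -y; the kickstand sits on the frame's -x side and swings towards +y. Offsets of all stand parts are in this frame
- stand (a joint): Lean of the aluminium frame about the base hinge, rad: 0 fully upright (end stop), 0.35 leaning to the base's -y on its other stop, where it starts and to which its weight (0.7 to 1.2 kg) pulls it; 1.5 to 3 N at the grip tab raises it, 0.3 to 1 N holds it upright. The frame is 84 mm wide along x, 14 mm thick: two uprights and a top bar 158 to 170 mm from the hinge
- hub (a point): Centre of the navy 60 mm tama ball on the frame's dark steel hub (52 mm across), overhung on the frame's -y side: 95 mm from the hinge along the frame and 66 mm out
- grip_tab (a point): Point on the frame's yellow grip tab, at x = 0 and 212 mm from the hinge along the frame (234 mm above the cart when upright). The tab is 28 mm wide along x, 14 mm thick along y, and stands above the top bar from 170 to 236 mm from the hinge. Axes are the frame's: x along the hinge, z up the frame
- kickstand (a joint): Angle of the black kickstand from the frame's upward direction towards the base's +y, rad: -0.25 stowed (start), 2.6 fully down, both stops. Over centre by weight (0.12 kg): past plumb (0.35 on the leaning frame) it drops to the far stop; under 1 N at the lug moves it. Bar 10 x 14 mm, 141 mm long, pivot at x = -50 mm, 100 mm up the frame. Down and upright, its foot meets the cart 69 mm to +y
- lug (a point): Middle of the kickstand's orange lug, a round pin 12 mm in diameter along x, 115 mm from the kickstand's pivot; it sticks out from the leg towards -x, from x = -55 to -90 mm (middle at -73 mm). Push it or pinch it to swing the kickstand
- sara_cup: Unsanded beech sara cup, 50 mm across, 40 mm high; origin under its centre. Leave alone
- brass_plug: Brass thread insert plug, 26 mm across, 24 mm high; origin under its centre. Leave alone
- caliper_block: Dark hardwood caliper block with a gap across its top, 90 x 50 x 40 mm; origin under its centre. Leave alone
- tama: Matte navy tama ball, 60 mm, standing on its flat; origin under its centre. Leave alone
- sanding_block: Cork sanding block with a red sole, 85 x 50 x 28 mm; origin under its centre. Leave alone
- lacquer_jar: Amber lacquer jar, 52 mm across, 65 mm high; origin under its centre. Leave alone

How it is judged:
By the outcome, as a careful person would: the job done as asked, in the order asked, and still so for the second after the job is handed in, while the arm keeps its last pose, push and grip.
It also fails if it takes over 45 s, if anything falls off the work surface, if the arm or the gripper's body presses on something with over 40 N, if the wrist force passes 120 N, or if a joint passes its speed limit or range.

## Working session

There is one attempt and no reset: what is moved stays moved. The work goes in short steps, Python scripts to look and compute and a tool call to move; the robot and the scene stay as the last step left them, time stands still between calls to the robot, and variables do not carry over. Pictures are saved under pics/ and viewed, at most 10 in all, crops included, and the job is handed in when it is done.

Besides the shell and the picture viewer there is one more tool, called after "Emit:" by a JSON object that holds its "op" and its "data". jog_arm: Moves the arm, as the interface text tells. Its arguments: {"type":"object","properties":{"targets":{"type":"array"}},"required":["targets"]}

```bash
mkdir -p pics; ls
cat > h.py <<'E'
from plant import *
import numpy as np, cv2
from scipy.spatial.transform import Rotation as R
def cam(n):
    p=camera_params(n); f=200/np.tan(np.radians(p['fovy'])/2)
    K=np.array([[f,0,p['cx']],[0,f,p['cy']],[0,0,1]]); return K,np.array(p['dist'],float),R.from_rotvec(np.ravel(p['rvec'])).as_matrix(),np.ravel(p['tvec'])
def world(n,uv,z):
    K,d,Rm,t=cam(n); q=cv2.undistortPoints(np.array(uv,float).reshape(-1,1,2),K,d).reshape(-1,2)
    z=np.ravel(z); return (np.c_[q*z[:,None],z]-t)@Rm
def proj(n,P):
    K,d,Rm,t=cam(n); return cv2.projectPoints(np.array(P,float).reshape(-1,1,3),Rm,t,K,d)[0].reshape(-1,2)
E
python3 - <<'E'
from h import *
for n in('scene','top'):
    im,d=grab_frame(n); cv2.imwrite(f'pics/{n}0.png',im[:,:,::-1]); np.savez(f'{n}0.npz',im=im,d=d)
    K,_,Rm,t=cam(n); print(n,K[0,0],-Rm.T@t,Rm[2],(d>0).mean())
print(state())
E
```

```text
pics
scene 493.05517720173077 [1.45618899 0.3074219  0.75448824] [-0.80490819 -0.28041487 -0.52296301] 0.9957109375
top 373.7296649880887 [ 0.34870917 -0.00713521  1.17657575] [ 0.1881217   0.01640041 -0.98200878] 0.99575
{'time': 0.1, 'joint_pos': array([-1.24602107e+00,  5.32916934e-02,  1.61418968e+00, -3.78056172e-06,
        1.47595584e+00, -1.18976504e-01]), 'joint_vel': array([-1.88465815e-06,  5.58896157e-04, -2.11895714e-03, -2.46961302e-04,
       -4.34393649e-04,  1.29637194e-03]), 'joint_efforts': array([ 2.31251770e-04, -3.94902849e+01, -3.71364319e+01, -1.08902061e-04,
        3.94660601e-03, -3.56278868e-06]), 'tool_pos': array([ 0.26816275, -0.56392128,  0.2301657 ]), 'tool_rot': array([-9.17208908e-04,  9.75485905e-01,  2.20059988e-01, -9.66063757e-05]), 'contact_force': array([ 0.59035179, -0.09027206, -1.09789642]), 'ft_torque': array([-0.06199884, -0.07122059, -0.05092171]), 'grasp_force': 0.0, 'gripper_width': 1.0017433962080429}
```

View pics/scene0.png

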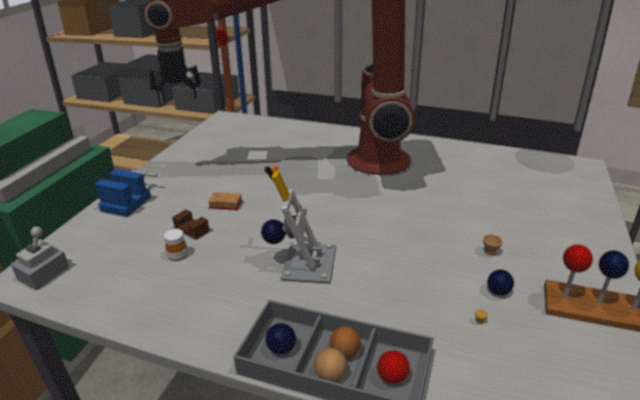

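View pics/top0.png

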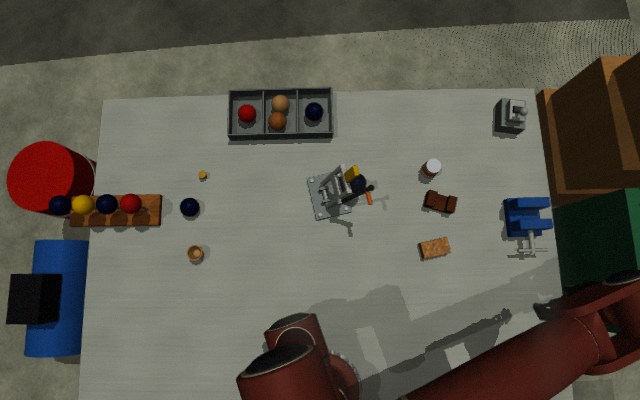

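The scene view shows the leaning frame at about (295,225), the tab at (280,185) and the lug at (275,170). In the top view the tab is at (351,172), the lug at (369,198), the hub ball at (358,184) and the plate around (330,195). The frame leans towards world -y, with the kickstand on the robot's side.

```bash
cat >> h.py <<'E'
def cloud(n,im,d,box):
    u0,v0,u1,v1=box; v,u=np.mgrid[v0:v1,u0:u1]; z=d[v0:v1,u0:u1].ravel()
    P=world(n,np.c_[u.ravel(),v.ravel()],z); hsv=cv2.cvtColor(im,cv2.COLOR_RGB2HSV)[v0:v1,u0:u1].reshape(-1,3).astype(int)
    return P,hsv,z>0
E
python3 - <<'E'
from h import *
for n,box in(('top',(295,150,385,235)),('scene',(255,155,345,290))):
    D=np.load(n+'0.npz'); P,h,ok=cloud(n,D['im'],D['d'],box)
    pl=ok&(P[:,2]>.006)&(P[:,2]<.016)&(h[:,2]<200)
    print(n,'table z',np.median(P[ok&(P[:,2]<.006),2]))
    m=(pl.reshape(box[3]-box[1],-1)*255).astype(np.uint8); c,l,s,_=cv2.connectedComponentsWithStats(m)
    k=1+np.argmax(s[1:,4]); Q=P[(l.ravel()==k)]; r=cv2.minAreaRect(Q[:,:2].astype(np.float32)*1000); print('plate',len(Q),r,cv2.boxPoints(r).round(0).tolist())
    for nm,mm in(('yellow',(h[:,0]>20)&(h[:,0]<32)&(h[:,1]>150)&(h[:,2]>80)),('orange',(h[:,0]>3)&(h[:,0]<18)&(h[:,1]>150)&(h[:,2]>80)),('navy',(h[:,0]>105)&(h[:,0]<130)&(h[:,1]>120))):
        Q=P[mm&ok&(P[:,2]>.03)]; print(nm,len(Q))
        if len(Q): print(Q.mean(0).round(4),Q.min(0).round(3),Q.max(0).round(3))
        if nm=='navy' and len(Q)>20:
            A=np.c_[2*Q,np.ones(len(Q))]; s=np.linalg.lstsq(A,(Q**2).sum(1),rcond=None)[0]; print('sphere',s[:3],np.sqrt(s[3]+s[:3]@s[:3]))
    cv2.imwrite(f'pics/{n}_crop.png',cv2.resize(D['im'][box[1]:box[3],box[0]:box[2],::-1],None,fx=4,fy=4,interpolation=cv2.INTER_CUBIC))
E
```

```text
top table z 0.0002972254637683764
plate 774 ((586.6337280273438, -32.343780517578125), (140.60272216796875, 117.19783782958984), 12.775012016296387) [[505.0, 9.0], [531.0, -105.0], [668.0, -74.0], [642.0, 40.0]]
yellow 54
[ 0.6014 -0.0967  0.2406] [ 0.588 -0.106  0.189] [ 0.614 -0.073  0.249]
orange 46
[ 0.5337 -0.1333  0.2165] [ 0.517 -0.139  0.21 ] [ 0.549 -0.127  0.221]
navy 59
[ 0.6023 -0.1179  0.1144] [ 0.579 -0.136  0.106] [ 0.624 -0.098  0.121]
sphere [ 0.60399006 -0.11543388  0.09599568] 0.023764759615726154
scene table z 0.0026021141160189575
plate 1376 ((588.404052734375, -31.846298217773438), (145.0809326171875, 115.30060577392578), 12.371648788452148) [[505.0, 9.0], [530.0, -104.0], [672.0, -73.0], [647.0, 40.0]]
yellow 215
[ 0.607  -0.0862  0.2226] [ 0.558 -0.129  0.189] [ 0.619 -0.07   0.248]
orange 23
[ 0.5361 -0.1313  0.2194] [ 0.523 -0.138  0.217] [ 0.556 -0.127  0.224]
navy 296
[ 0.6219 -0.1062  0.1059] [ 0.599 -0.13   0.078] [ 0.636 -0.083  0.122]
sphere [ 0.60847666 -0.11130582  0.09465481] 0.025341560004283944
```

View pics/top_crop.png

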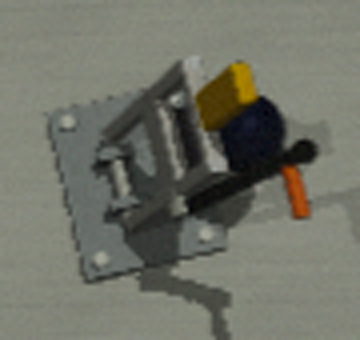

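View pics/scene_crop.png

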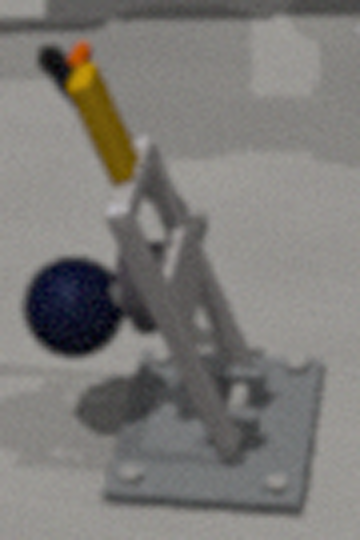

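```bash
cat >> h.py <<'E'
YAW=np.radians(12.6); RB=R.from_euler('z',YAW); OB=np.array([.5845,-.021,0])
def goal(pb,lean):  # TCP in base frame; tool z down the frame, tool x = base x
    return OB+RB.apply(pb), RB*R.from_euler('x',lean)*R.from_matrix(np.diag([1,-1,-1.]))
def frame_pt(s,lean,y=0,x=0): return np.array([x,y*np.cos(lean)-s*np.sin(lean),.022+s*np.cos(lean)+y*np.sin(lean)])
def rot(): q=state()['tool_rot']; return R.from_quat(np.r_[q[1:],q[0]])
def units(pb,lean):
    g,Rg=goal(np.array(pb,float),lean); r=rot(); p=state()['tool_pos']
    return (r.inv().apply(g-p)/.025).round(2).tolist(), (np.degrees((r.inv()*Rg).as_rotvec())/8).round(2).tolist()
def inbase(): return (RB.inv().apply(state()['tool_pos']-OB)*1000).round(1),np.degrees((goal(np.zeros(3),0)[1].inv()*rot()).as_rotvec()).round(2)
E
python3 -c "
from h import *
print(units([-.078,-.16,.230],0),units([-.078,-.16,.197],0),goal(np.array([-.078,-.16,.23]),0)[0])"
```

```text
([16.29, -8.63, 0.03], [-0.01, -0.0, 1.6]) ([16.29, -8.63, 1.35], [-0.01, -0.0, 1.6]) [ 0.54328141 -0.19416185  0.23      ]
```

Emit:
{"op": "jog_arm", "data": {"targets": [[[4,-2.2,0],[0,0,0.8],50],[[6,-3.2,0],[0,0,1.6],0],[[8.2,-4.3,0],[0,0,1.6],0],[[10.3,-5.5,0],[0,0,1.6],0],[[12.4,-6.6,0],[0,0,1.6],0],[[14.4,-7.6,0],[0,0,1.6],0],[[16.3,-8.6,0],[0,0,1.6],0],[[16.3,-8.6,0],[0,0,1.6],0]]}}

```text
time: 1.1
tool_pos: [0.5452, -0.1923, 0.2307]
tool_rot: [-0.0, 0.994, 0.112, -0.0]
contact_force: [-0.3, -0.5, 0.0]
gripper_width: 0.003
grasp_force: 0.0
```

```bash
python3 -c "
from h import *
print(inbase(),units([-.078,-.16,.197],0),state()['contact_force'],state()['time'])"
```

```text
(array([ -75.7, -158.6,  230.7]), array([ 0.06, -0.03, -0.23])) ([-0.09, 0.06, 1.35], [-0.01, 0.0, 0.03]) [-0.30535599 -0.51933665  0.04134562] 1.1
```

Emit:
{"op": "jog_arm", "data": {"targets": [[[-0.1,0,1.35],[0,0,0],0],[[-0.1,-0.6,1.35],[0,0,0],0],[[-0.1,-1.2,1.35],[0,0,0],0],[[-0.1,-1.5,1.35],[0,0,0],0],[[-0.1,-1.8,1.35],[0,0,0],0],[[-0.1,-2.1,1.35],[0,0,0],0],[[-0.1,-2.4,1.35],[0,0,0],0],[[-0.1,-2.7,1.35],[0,0,0],0]]}}

```text
time: 2.1
tool_pos: [0.5267, -0.1296, 0.1976]
tool_rot: [-0.0, 0.994, 0.11, -0.0]
contact_force: [-0.4, -0.2, 0.2]
gripper_width: 0.001
grasp_force: 0.3
```

Run:
```python
from h import *
print(inbase(),state()['contact_force'],state()['time'])
im,d=grab_frame('scene'); cv2.imwrite('pics/s1.png',cv2.resize(im[80:300,180:400,::-1],None,fx=2.5,fy=2.5,interpolation=cv2.INTER_CUBIC))
```

```text
(array([-80. , -93.3, 197.6]), array([ 0.  , -0.  , -0.02])) [-0.44237353 -0.15718007  0.16200014] 2.1
```

View pics/s1.png

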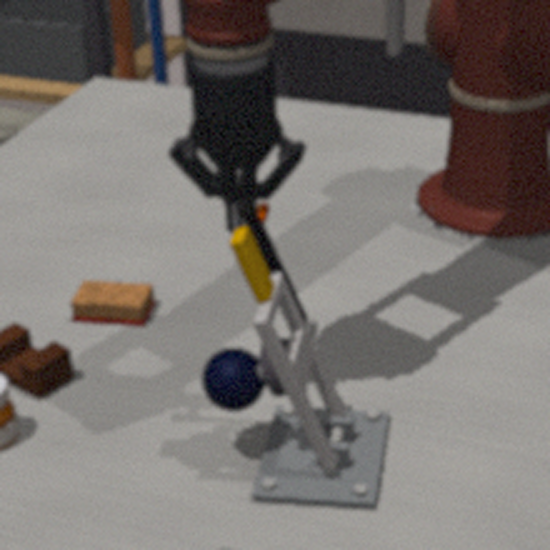

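The crop shows the shut fingers at (240,210) bearing on the orange lug at (262,212). The leg is swinging with it and the frame still leans. I'll keep pushing past plumb.

Emit:
{"op": "jog_arm", "data": {"targets": [[[0,-0.3,0],[0,0,0],0],[[0,-0.6,0],[0,0,0],0],[[0,-0.9,0],[0,0,0],0],[[0,-1.2,0],[0,0,0],0],[[0,-1.5,0],[0,0,0],0],[[0,-1.8,0],[0,0,0],0],[[0,-2.1,0],[0,0,0],0],[[0,-2.4,0],[0,0,0],0]]}}

```text
time: 3.15
tool_pos: [0.5136, -0.0709, 0.1975]
tool_rot: [-0.0, 0.994, 0.11, -0.0]
contact_force: [-0.5, -0.2, -0.1]
gripper_width: -0.002
grasp_force: 0.0
```

Run:
```python
from h import *
print(inbase(),state()['contact_force'],state()['time'])
im,d=grab_frame('scene'); cv2.imwrite('pics/s2.png',cv2.resize(im[80:300,180:400,::-1],None,fx=2.5,fy=2.5,interpolation=cv2.INTER_CUBIC))
```

```text
(array([-80.1, -33.2, 197.5]), array([ 0.01, -0.  , -0.03])) [-0.45098737 -0.21158348 -0.10025781] 3.15
```

View pics/s2.png

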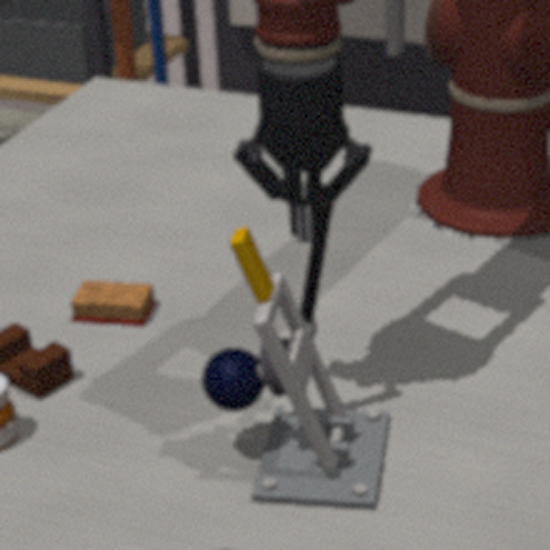

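The leg now runs from (308,315) to (322,200), just past plumb but not dropped. I'll push on.

Emit:
{"op": "jog_arm", "data": {"targets": [[[0,-0.3,0],[0,0,0],0],[[0,-0.6,0],[0,0,0],0],[[0,-0.9,0.1],[0,0,0],0],[[0,-1.2,0.2],[0,0,0],0],[[0,-1.5,0.4],[0,0,0],0],[[0,-1.8,0.6],[0,0,0],0],[[0,-1.8,0.6],[0,0,0],0],[[0,-1.8,0.6],[0,0,0],0]]}}

```text
time: 4.2
tool_pos: [0.504, -0.0276, 0.1826]
tool_rot: [0.0, 0.994, 0.11, 0.0]
contact_force: [0.2, 0.2, 0.6]
gripper_width: -0.001
grasp_force: 0.0
```

Run:
```python
from h import *
print(inbase(),state()['contact_force'],state()['time'])
im,d=grab_frame('scene'); cv2.imwrite('pics/s3.png',cv2.resize(im[80:300,180:400,::-1],None,fx=2.5,fy=2.5,interpolation=cv2.INTER_CUBIC))
np.savez('s3.npz',im=im,d=d); im,d=grab_frame('top'); np.savez('t3.npz',im=im,d=d)
for n,im,d in(('scene',*[np.load('s3.npz')[k] for k in('im','d')]),('top',im,d)):
    P,h,ok=cloud(n,im,d,(255,130,400,290)); B=RB.inv().apply(P-OB)
    m=(h[:,0]>3)&(h[:,0]<18)&(h[:,1]>140)&(h[:,2]>60)&ok&(abs(B[:,0]+.073)<.03)&(abs(B[:,1])<.2); print(n,m.sum(),B[m].mean(0).round(3) if m.any() else '')
```

```text
(array([-80. ,  11.2, 182.6]), array([-0.01,  0.  , -0.03])) [0.18724679 0.16752121 0.61218485] 4.2
scene 37 [-0.069  0.057  0.052]
top 1303 [-0.077  0.017  0.488]
```

View pics/s3.png

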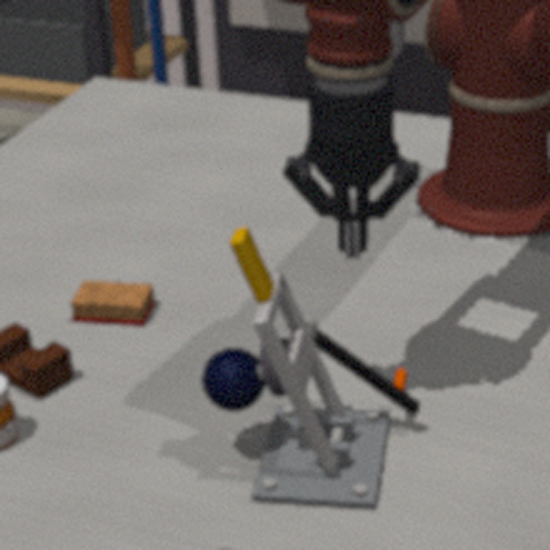

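The orange lug is at crop (400,380), measured at base y=57, z≈50 mm against 55, 44 expected. The kickstand is fully home and the frame still leans. Next, the approach to the tab.

Run:
```python
from h import *
L=.35
for s in(.28,.194): print(s,frame_pt(s,L).round(3),units(frame_pt(s,L),L))
D=np.load('s3.npz'); P,h,ok=cloud('scene',D['im'],D['d'],(255,155,345,290)); B=RB.inv().apply(P-OB)
m=ok&(h[:,0]>20)&(h[:,0]<32)&(h[:,1]>150)&(h[:,2]>80)
F=R.from_euler('x',-L).apply(B-[0,0,.022]); F=F[m]; print(np.percentile(F,[3,50,97],axis=0).round(4))
```

```text
0.28 [ 0.    -0.096  0.285] ([3.2, 4.28, -4.09], [2.51, -0.0, 0.0])
0.194 [ 0.    -0.067  0.204] ([3.2, 3.1, -0.86], [2.51, -0.0, 0.0])
[[-0.0037 -0.0008  0.1796]
 [ 0.0113  0.0065  0.2115]
 [ 0.016   0.0093  0.2389]]
```

Emit:
{"op": "jog_arm", "data": {"targets": [[[0,0,-2],[0,0,0],0],[[0,0,-4.1],[0,0,0],0],[[1,1.4,-4.3],[0.8,0,0],60],[[2.2,2.8,-4.3],[1.6,0,0],80],[[3.2,4.3,-4.1],[2.5,0,0],80],[[3.2,4.3,-4.1],[2.5,0,0],80],[[3.2,4.3,-4.1],[2.5,0,0],80]]}}

```text
time: 5.18
tool_pos: [0.6054, -0.1151, 0.2848]
tool_rot: [-0.173, 0.979, 0.108, -0.019]
contact_force: [0.0, 0.2, 0.7]
gripper_width: 0.805
grasp_force: 0.0
```

Run:
```python
from h import *
L=.35; print(inbase(),state()['gripper_width'],state()['contact_force'])
print(units(frame_pt(.194,L),L))
```

```text
(array([-2.000e-01, -9.640e+01,  2.848e+02]), array([ 2.001e+01, -4.000e-02,  1.000e-02])) 0.8053917713872273 [0.0407205  0.20629453 0.6669864 ]
([0.01, -0.02, 3.44], [0.01, 0.0, -0.0])
```

Emit:
{"op": "jog_arm", "data": {"targets": [[[0,0,1],[0,0,0],80],[[0,0,2],[0,0,0],80],[[0,0,2.8],[0,0,0],80],[[0,0,3.4],[0,0,0],80],[[0,0,3.4],[0,0,0],50]]}}

```text
time: 5.8
tool_pos: [0.5984, -0.0857, 0.2044]
tool_rot: [-0.173, 0.979, 0.109, -0.02]
contact_force: [0.9, -0.1, 0.1]
gripper_width: 0.602
grasp_force: 0.0
```

Emit:
{"op": "jog_arm", "data": {"targets": [[[0,0,0],[0,0,0],0],[[0,0,0],[0,0,0],0],[[0,0,0],[0,0,0],0],[[0,0,0],[0,0,0],0],[[0,0,0],[0,0,0],0],[[0,0,0],[0,0,0],0]]}}

```text
time: 6.55
tool_pos: [0.5995, -0.0859, 0.2069]
tool_rot: [-0.173, 0.979, 0.108, -0.019]
contact_force: [-2.5, 4.4, 4.4]
gripper_width: 0.152
grasp_force: 61.4
```

Run:
```python
from h import *
print(inbase(),state()['gripper_width'],state()['grasp_force'],state()['contact_force'],state()['ft_torque'])
p0=inbase()[0]/1000; s=np.hypot(p0[1],p0[2]-.022); a0=np.arctan2(-p0[1],p0[2]-.022); print(s,a0)
for a in np.linspace(a0,-.01,9)[1:]:
    print(round(a,3),units(np.r_[p0[0],-s*np.sin(a),.022+s*np.cos(a)],a-a0+np.radians(inbase()[1][0])))
```

```text
(array([  0.5, -66.6, 206.9]), array([20.09,  0.07, -0.05])) 0.15178846758858353 61.36859357357025 [-2.51899657  4.39790271  4.36049524] [ 0.58245998  0.41689389 -0.23175549]
0.19652880196042513 0.34572793163996457
0.301 ([0.0, -0.35, 0.01], [-0.32, -0.01, 0.01])
0.257 ([0.0, -0.7, 0.04], [-0.64, -0.01, 0.01])
0.212 ([0.0, -1.04, 0.08], [-0.96, -0.01, 0.01])
0.168 ([0.0, -1.39, 0.13], [-1.27, -0.01, 0.01])
0.123 ([0.0, -1.73, 0.2], [-1.59, -0.01, 0.01])
0.079 ([0.0, -2.07, 0.29], [-1.91, -0.01, 0.01])
0.034 ([0.0, -2.4, 0.39], [-2.23, -0.01, 0.01])
-0.01 ([0.0, -2.73, 0.51], [-2.55, -0.01, 0.01])
```

Emit:
{"op": "jog_arm", "data": {"targets": [[[0,-0.35,0],[-0.32,0,0],0],[[0,-0.7,0.02],[-0.64,0,0],0],[[0,-1.04,0.06],[-0.96,0,0],0],[[0,-1.39,0.11],[-1.27,0,0],0],[[0,-1.73,0.18],[-1.59,0,0],0],[[0,-1.9,0.23],[-1.75,0,0],0],[[0,-2.07,0.27],[-1.91,0,0],0],[[0,-2.07,0.27],[-1.91,0,0],0]]}}

```text
time: 7.55
tool_pos: [0.5887, -0.0361, 0.2182]
tool_rot: [-0.04, 0.993, 0.11, -0.003]
contact_force: [1.6, 0.6, 6.5]
gripper_width: 0.159
grasp_force: 61.8
```

Run:
```python
from h import *
print(inbase(),state()['gripper_width'],state()['grasp_force'],state()['contact_force'],state()['ft_torque'])
p0=inbase()[0]/1000; s=np.hypot(p0[1],p0[2]-.022); a0=np.arctan2(-p0[1],p0[2]-.022); print(s,a0)
for a in np.linspace(a0,-.01,4)[1:]:
    print(round(a,3),units(np.r_[p0[0],-s*np.sin(a),.022+s*np.cos(a)],a-a0+np.radians(inbase()[1][0])))
```

```text
(array([  0.8, -15.6, 218.2]), array([ 4.56,  0.17, -0.09])) 0.1586732263183579 61.785242557525635 [1.5757482  0.56611182 6.51025701] [ 0.55217781  0.24900552 -0.34773571]
0.19681920637986527 0.07934378178798697
0.05 ([0.0, -0.23, 0.0], [-0.21, -0.02, 0.01])
0.02 ([0.0, -0.47, 0.01], [-0.43, -0.02, 0.01])
-0.01 ([0.0, -0.7, 0.03], [-0.64, -0.02, 0.01])
```

Emit:
{"op": "jog_arm", "data": {"targets": [[[0,-0.2,0],[-0.2,0,0],0],[[0,-0.4,0],[-0.38,0,0],0],[[0,-0.55,0],[-0.5,0,0],0],[[0,-0.65,0],[-0.57,0,0],0],[[0,-0.72,0],[-0.6,0,0],0],[[0,-0.72,0],[-0.6,0,0],0]]}}

```text
time: 8.3
tool_pos: [0.5852, -0.0199, 0.2189]
tool_rot: [0.002, 0.994, 0.11, 0.002]
contact_force: [5.6, 0.1, 6.8]
gripper_width: 0.156
grasp_force: 61.7
```

```bash
cat > m.py <<'E'
from h import *
print(inbase(),state()['grasp_force'],(RB.inv().apply(state()['contact_force'])).round(2),state()['ft_torque'].round(2),state()['time'])
p0=inbase()[0]/1000; print('lean',np.arctan2(-p0[1],p0[2]-.022))
E
python3 m.py
```

```text
(array([  0.9,   0.9, 218.9]), array([-0.23,  0.17, -0.02])) 61.67490005493164 [ 5.5  -1.12  6.77] [ 0.28 -0.35 -0.18] 8.3
lean -0.004570816314285101
```

Emit:
{"op": "jog_arm", "data": {"targets": [[[0,-0.06,0],[-0.05,0,0],0],[[0,-0.12,0],[-0.1,0,0],0],[[0,-0.12,0],[-0.1,0,0],0]]}}

```text
time: 8.68
tool_pos: [0.5852, -0.0202, 0.219]
tool_rot: [0.011, 0.994, 0.109, 0.003]
contact_force: [9.2, -13.3, 3.2]
gripper_width: 0.155
grasp_force: 69.4
```

```bash
python3 m.py
```

```text
(array([  0.9,   0.6, 219. ]), array([-1.32,  0.2 ,  0.09])) 69.39184427261353 [  6.06 -14.94   3.18] [-0.07 -0.52  0.04] 8.675
lean -0.0030456758617795005
```

Emit:
{"op": "jog_arm", "data": {"targets": [[[0,0.03,0],[0.08,0,0],0],[[0,0.03,0],[0.08,0,0],0],[[0,0.03,0],[0.08,0,0],0],[[0,0.03,0],[0.08,0,0],0]]}}

```text
time: 9.18
tool_pos: [0.5852, -0.02, 0.2189]
tool_rot: [0.005, 0.994, 0.109, 0.002]
contact_force: [8.6, -8.8, 3.3]
gripper_width: 0.157
grasp_force: 61.2
```

```bash
python3 m.py
python3 - <<'E'
from h import *
im,d=grab_frame('scene'); cv2.imwrite('pics/s4.png',cv2.resize(im[110:310,210:410,::-1],None,fx=2.75,fy=2.75,interpolation=cv2.INTER_CUBIC))
P,h,ok=cloud('scene',im,d,(255,155,400,290)); B=RB.inv().apply(P-OB)
m=(h[:,0]>3)&(h[:,0]<18)&(h[:,1]>140)&(h[:,2]>60)&ok&(abs(B[:,0]+.073)<.03)&(abs(B[:,1])<.2); print(m.sum(),B[m].mean(0).round(3))
m=ok&(h[:,0]>105)&(h[:,0]<130)&(h[:,1]>120)&(abs(B[:,0])<.06)&(abs(B[:,1]+.066)<.06)&(B[:,2]>.03); Q=B[m]; s=np.linalg.lstsq(np.c_[2*Q,np.ones(len(Q))],(Q**2).sum(1),rcond=None)[0]; print('ball',s[:3].round(4),Q.min(0),Q.max(0))
E
```

```text
(array([  0.9,   0.8, 218.9]), array([-0.59,  0.19,  0.07])) 61.1886191368103 [  6.51 -10.48   3.32] [-0.12 -0.44 -0.06] 9.175
lean -0.004062953773338031
22 [-0.07   0.061  0.033]
ball [ 0.0723 -0.0466  0.1977] [-0.00335898 -0.08629783  0.10856769] [ 0.03270305 -0.01142935  0.29673924]
```

View pics/s4.png

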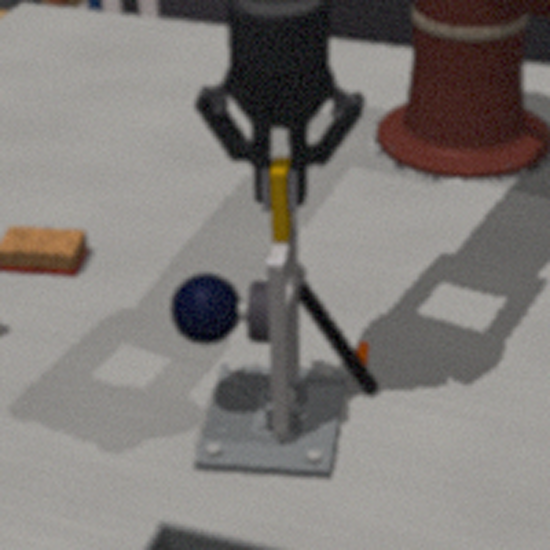

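The frame is vertical at crop (285,340) and the fingers pinch the yellow tab at (280,185). The kickstand is down on the cart near (372,388), with its lug at the expected spot. A steady 10 N against the upright stop confirms it is fully up, so I'm handing in.

```bash
python3 -c "
from plant import *
print(job_done())"
```

```text
the job is handed in; nothing more can be done
None
```

I flipped the kickstand over centre and fully home while the frame still leaned. I then raised the frame to its upright stop with the foot down on the cart, and handed the job in at about 9 s with the fingers still holding the grip tab.

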